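# Feed a weighed end fitting down the chute to the escapement stop

### The arm

A 6-joint arm with a two-finger parallel gripper is mounted at the origin on the work surface. World frame = base frame: x ahead of the robot, y to its left, z up, the work surface at z = 0. Lengths are in m, angles in rad, forces in N, time in s.
With the tool pointing down it reaches from about 0.225 to 0.875 m from the base axis. Payload 3.4 kg.
Tool frame: the origin (TCP) lies between the finger pads; the fingertips stand 17 mm ahead of it and the grasp point (between the pads) lies 2 mm behind it; y points along the fingers, z is the direction in which the jaws open and shut, and the axes are right-handed (so a half turn about y gives the same grasp; the last joint's range is limited). The gripper opens to 85 mm and grips with 20 to 120 N. Pads are 22 mm wide; open, the fingers measure 114 mm over their backs; the gripper's body (76 mm by 85 mm) begins 54 mm behind the grasp point. The pads swing forward as they close: fully open they stand 13 mm farther back than shut.
Start: joints at [0.986, 0.276, 1.505, -0, 1.361, -0.121], TCP at [0.257, 0.514, 0.248] pointing down, gripper open.
Joint ranges: [-2.89, 2.89], [-0.75, 2.08], [0.22, 2.7], [-1.18, 4.32], [0.11, 2.71], [-2.7, 2.7]. Speed limits (rad/s): [2.57, 2.57, 3.14, 3.14, 3.14, 3.14].

### API

Orientations are given as a unit quaternion [w, x, y, z].
In Python, from rig import manip, get_image, camera_model, sign_off, spot_in, silhouettes, spot_point gives the robot as it stands.
- The arm moves only by the tool jog_arm, never from a script. Its argument "targets" is a list of rows, each a list of 3 entries, a list of its own where there are three numbers: the finger opening in m, from 0 to 0.0854, then the shift along the world's x, y, z in m, then the turn about the world's z in rad. In form: [[claw, [x, y, z], spin], ...]. A call has 1 to 10 rows; each row shifts and turns the commanded pose from where the row before left it; what a row does not reach is not made up. A row lasts 1/8 s, in which the tool goes at most 62.5 mm and 10.7 degrees, less where a joint would pass 70% of its speed; a pose out of reach is approached as far as the arm can. A call with a gripper value outside its range is refused whole. The fingers move at their own pace and stop on an object; "force" is the grip in N (left out, the last holds). Time passes only in rows, so rows that do not move let the fingers close. It gives the time, the measured TCP pose, the force and the opening at its end, in the units of the state.
- manip.get_state(): the state, without advancing time (a new reading comes with each control period).
- get_image(name): name is "side" or "top" or "wrist"; returns (picture, depth): 400x640x3 uint8, red, green, blue; 400x640 float32, m along the optical axis (not along the pixel's ray), 0 where there is no reading.
- camera_model(name): a dict with "mtx" (3x3 intrinsics, pixels), "distortion" ([k1, k2, p1, p2, k3] as OpenCV has them; the pictures are not rectified), "world_from_camera" (4x4, takes a point from camera to world coordinates). Camera axes: x right, y up, looking along -z (the intrinsics and any distortion apply to the point x, -y, -z); pixel columns grow to the right and rows downward; lengths in m; the calibration is good to about 2 mm. A picture is of the moment at which its call begins: read the wrist's pose just before it. camera_model takes no time and is no camera call; for the wrist camera it gives the pose at the moment of the call.
- sign_off(): hands the job in, once; it reports no verdict.
Trained networks look in the newest picture that a camera, given by its name, has taken for a name from the list of things; names that differ only in an ending like _2 or _b are one class to them, and where a whole thing is asked for, a point or a joint stands for the part that bears it (a point fixed in the world has none). Each returns a list of dicts, best first, with "score" (0 to 1); they miss things now and then, are a little off and sometimes report something else, mostly with a low value. They report only what shows in the picture. A call takes as long as a camera call. They do not tell look-alikes from the thing itself.
- spot_in(name, camera): "position" ([column, row] in pixels, amid what is visible of it).
- silhouettes(name, camera): "mask" (400x640 bool, what is visible of it) and "position" ([column, row] in pixels, amid what is visible of it).
- spot_point(name, camera): "position" ([column, row] in pixels: a listed point, or the origin of a listed thing).
The state is a dict: "clock": time; "qpos": joint angles; "qd": joint speeds; "effort": joint torques, N m; "position": TCP position; "ee_rot": TCP orientation; "contact_force": force on the tool from outside, world axes, zero at the start; "moment": the same for the moment, N m; "width": finger opening in m.
Only numpy, scipy, OpenCV 4.12 (cv2) and the standard library are available. Lean on these libraries where they do the work, as an engineer would, in place of code of your own. Each camera call takes 0.05 s, during which the arm holds its last target.

### The job

Take the aluminium end fitting off the weighing scale and stand it, wide end down, in the upper part of the sloped chute, uphill of the steel strap. Then push it down the chute, under the strap, until it rests against the sprung stop and you feel the stop give by about a millimetre for a moment; press gently and do not ram the stop. Leave the fitting standing there against the stop, and leave the tape, the pen cup and the cardboard tube where they are.

Things in the scene. Friction and masses are not known exactly. Their poses are not given: they have to be found in the camera images.
- fitting_center (a point): Centre (half-way up) of the stepped round aluminium end fitting, 52 mm tall, 0.14 to 0.24 kg, standing on the scale's steel pan at the start. Wide base: diameter 50 mm, from 26 mm below this point up to it; neck, for gripping: diameter 32 mm, from this point to 26 mm above it. z is its axis, from base to neck.
- chute: Fixed open-topped chute. Origin on the bench under it; x points downhill (horizontal), y to its left, z up. The floor slopes down towards +x by 0.21 rad (12 degrees). The lane is 54 mm wide between aluminium walls 6 mm thick that rise 16 mm off the floor; its upper end is open. The part stays put on the rubber floor and slides only when pushed with about 1 to 3 N.
- lane_zero (a point): Zero point of the chute's lane: on the black rubber floor, mid-width, straight above the chute's origin, 75 mm above the bench; axes as the chute's. Measured along the sloped floor from here, downhill positive, the floor runs from -170 to +150 mm. Set the fitting down with its centre between -145 and -25 mm.
- gate: The escapement across the chute's lower end, fixed to it; same origin and axes as the chute. It carries, on a clamped carriage, the sprung stop: a steel plate 46 mm wide, 3 to 33 mm off the floor, square to it; and a bridge behind that, 32 mm high. Seating takes at least 3 N on the stop for 0.2 s; over 12 N is ramming. Floor drag takes 1 to 3 N, up to a third, of a push.
- gate_zero (a point): Floor point 45 mm downhill of the lane's zero point. The stop's free face is 0 to 45 mm downhill of it: the carriage's setting differs each time, is not measured; find it by feel. The stop yields 1 mm per 8 N, plus 1.5 N per 10 mm/s. A strap on the carriage crosses the lane 38 to 28 mm uphill of the stop's face, underside 62, top 66 mm off the floor, 88 mm wide.
- scale: Bench weighing scale, fixed, 240 mm (x) by 200 mm (y), white body with a dark panel towards -x. Origin: centre of its underside on the bench. Steel pan 180 by 180 mm, centred 25 mm towards +x, its top 62 mm above the bench.
- tape: Bystander: loose roll of yellow tape lying flat, outer diameter 100 mm, 48 mm high. Origin: centre of its underside.
- pencup: Bystander: loose square pen cup, 70 by 70 by 90 mm, with pens to 145 mm. Origin: centre of its underside.
- tube: Bystander: loose standing cardboard tube with an aluminium end, 61 mm diameter, 140 mm tall. Origin: centre of its underside.
There are look-alikes about, which are no part of the job. Of the things that look like the part that bears fitting_center, the smallest one is meant.

How it is judged:
By the outcome, as a careful person would: the job done as asked, in the order asked, and still so for the second after the job is handed in, with the robot touching nothing.
It also fails if it takes over 67 s, if anything falls off the work surface, if the arm or the gripper's body presses on something with over 40 N, if the wrist force passes 120 N, or if a joint passes its speed limit or range.

## Working session

There is one attempt and no reset: what is moved stays moved. The work goes in short steps, Python scripts to look and compute and a tool call to move; the robot and the scene stay as the last step left them, time stands still between calls to the robot, and variables do not carry over. Pictures are saved under pics/ and viewed, and the job is handed in when it is done.

Besides the shell and the picture viewer there is one more tool, called as name(argument=value, ...), one argument or row to a line, values as JSON. jog_arm: Moves the arm, as the interface text tells. Its arguments: {"type":"object","properties":{"targets":{"type":"array","items":{"type":"array"}},"force":{"type":"number"}},"required":["targets"]}

```bash
ls; mkdir -p pics; cat > h.py <<'E'
from rig import manip, get_image, camera_model, sign_off, spot_in, silhouettes, spot_point
import numpy as np, cv2
np.set_printoptions(precision=4,suppress=True)
def ray(px,cam,M=None):
    M=M or camera_model(cam); K=np.array(M["mtx"]);d=np.array(M["distortion"]);T=np.array(M["world_from_camera"])
    u=cv2.undistortPoints(np.array([[px]],float),K,d)[0,0]
    v=np.array([u[0],-u[1],-1.0]); return T[:3,3],T[:3,:3]@v
def at_depth(px,cam,dep,M=None):
    o,v=ray(px,cam,M); return o+v*dep
def at_z(px,cam,z,M=None):
    o,v=ray(px,cam,M); return o+v*(z-o[2])/v[2]
def cloud(mask,dep,M):
    r,c=np.nonzero(mask&(dep>0)); K=np.array(M["mtx"]);d=np.array(M["distortion"]);T=np.array(M["world_from_camera"])
    u=cv2.undistortPoints(np.stack([c,r],1).astype(float)[:,None],K,d)[:,0]
    z=dep[r,c]; P=np.stack([u[:,0]*z,-u[:,1]*z,-z],1); return P@T[:3,:3].T+T[:3,3]
def save(n,im): cv2.imwrite('pics/'+n+'.png',cv2.cvtColor(im,cv2.COLOR_RGB2BGR))
E
python3 - <<'E'
from h import *
s=manip.get_state(); print(s)
for c in ("side","top","wrist"):
    im,d=get_image(c); save(c+'0',im); np.save(c+'0.npy',d)
    print(c,camera_model(c))
    if c!="wrist" :
        for n in ("fitting_center","lane_zero","gate_zero","scale","tape","pencup","tube","chute"):
            print(n,[(np.round(x["position"],1),round(x["score"],2)) for x in spot_point(n,c)])
E
```

```text
pics
{'clock': 0.0, 'qpos': array([ 0.986 ,  0.2766,  1.5061,  0.    ,  1.3607, -0.121 ]), 'qd': array([ 0.002 ,  0.0012, -0.0006, -0.0003, -0.0001,  0.0016]), 'effort': array([ -0.001 , -41.6784, -24.5804,  -0.0003,   0.0114,  -0.    ]), 'position': array([0.257 , 0.5139, 0.2474]), 'ee_rot': array([-0.6876,  0.6888, -0.1627,  0.1623]), 'contact_force': array([-0.3881, -0.2485, -0.8022]), 'moment': array([-0.0198, -0.0181, -0.0015]), 'width': 0.08520357304110936}
side {'mtx': array([[411.5736,   0.    , 309.8702],
       [  0.    , 411.5736, 197.2838],
       [  0.    ,   0.    ,   1.    ]]), 'distortion': array([-0.0187,  0.    ,  0.    ,  0.    ,  0.    ]), 'world_from_camera': array([[ 0.8049,  0.4599, -0.375 ,  0.1867],
       [-0.5933,  0.6132, -0.5215, -0.5512],
       [-0.0099,  0.6422,  0.7664,  0.8649],
       [ 0.    ,  0.    ,  0.    ,  1.    ]])}
fitting_center [(array([372.7, 278.1]), 0.69), (array([399.5, 222.6]), 0.64), (array([423.5, 345.9]), 0.6), (array([348.3, 299.3]), 0.3)]
lane_zero [(array([288.7, 183.1]), 0.92)]
gate_zero [(array([302.1, 181.2]), 0.81)]
scale [
[... 701 characters left out ...]
23.8, 205.1]), 0.62)]
lane_zero [(array([276.4, 206.9]), 0.82)]
gate_zero []
scale [(array([406.2, 230.2]), 0.78)]
tape [(array([160.8, 266.9]), 0.91), (array([405. , 230.6]), 0.38)]
pencup [(array([162.5, 178. ]), 0.95)]
tube [(array([421.6, 138.4]), 0.61)]
chute [(array([282.6, 209.8]), 0.84)]
wrist {'mtx': array([[336.7536,   0.    , 321.0004],
       [  0.    , 336.7536, 209.0497],
       [  0.    ,   0.    ,   1.    ]]), 'distortion': array([-0.0049,  0.    ,  0.    ,  0.    ,  0.    ]), 'world_from_camera': array([[ 0.447 , -0.8561, -0.2593,  0.1906],
       [ 0.8946,  0.428 ,  0.1289,  0.5471],
       [ 0.0007, -0.2896,  0.9572,  0.3745],
       [ 0.    ,  0.    ,  0.    ,  1.    ]])}
```

View pics/side0.png

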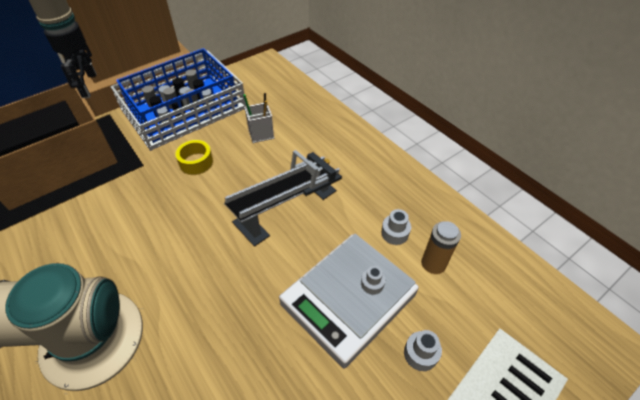

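View pics/top0.png

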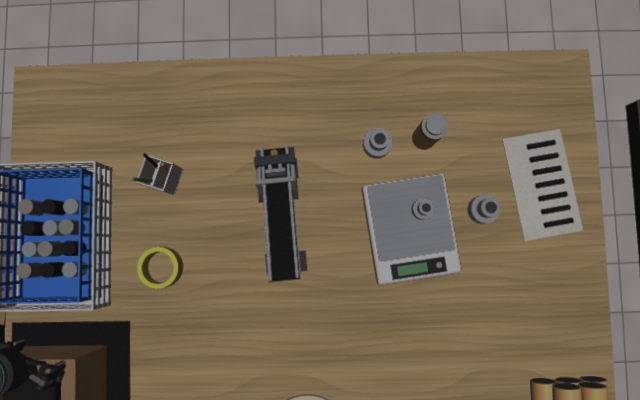

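The side view shows the fitting on the scale's pan at about (373,279). Lookalikes stand on the bench at (398,226) and (424,348), and the tube's aluminium end is at (445,232). In the top view the fitting is at (423,208), with lookalikes at (377,143) and (485,208) and the tube at (433,127). By the description (smallest, on the pan) I choose top (423,208), and I'll check it in a close crop.

```bash
python3 - <<'E'
from h import *
im=cv2.imread('pics/top0.png'); s=cv2.imread('pics/side0.png')
a=cv2.resize(im[110:260,350:520],None,fx=3,fy=3); b=cv2.resize(im[140:290,240:320],None,fx=3,fy=3,interpolation=cv2.INTER_CUBIC)
cv2.imwrite('pics/crop1.png',np.hstack([a,b]))
c=cv2.resize(s[140:250,210:350],None,fx=5,fy=5,interpolation=cv2.INTER_CUBIC);cv2.imwrite('pics/crop2.png',c)
M=camera_model("top"); d=np.load('top0.npy')
for nm,p in (("fit",(423,208)),("l1",(377,143)),("l2",(485,208))):
    m=np.zeros(d.shape,bool); m[p[1]-18:p[1]+19,p[0]-18:p[0]+19]=1
    P=cloud(m,d,M); z0=np.median(P[:,2]); zt=np.percentile(P[:,2],99.5)
    top=P[P[:,2]>zt-0.006]; print(nm,z0,zt,top.mean(0),np.ptp(top,axis=0),len(top))
    print(np.histogram(P[:,2],bins=15))
# chute
m=np.zeros(d.shape,bool); m[140:290,250:312]=1
P=cloud(m,d,M); 
np.save('chutecloud.npy',P); print(np.histogram(P[:,2],bins=30))
E
```

```text
fit 0.06356876544569712 0.11743033608293925 [ 0.5391 -0.2825  0.1146] [0.0299 0.0302 0.0079] 140
(array([ 98, 591, 273,   9,   6,  10,  20, 124,  53,   3,   8,   5,  12,
       101,  48]), array([0.055 , 0.0593, 0.0636, 0.0679, 0.0722, 0.0765, 0.0808, 0.0851,
       0.0894, 0.0936, 0.0979, 0.1022, 0.1065, 0.1108, 0.1151, 0.1194]))
l1 0.013179259109679653 0.07781706271967515 [ 0.7083 -0.1885  0.0746] [0.0433 0.0426 0.008 ] 208
(array([ 97, 516,  63,  11,   9,  16,  37, 237,  59,   9,   9,  10,   7,
       162, 124]), array([-0.0084, -0.0025,  0.0034,  0.0093,  0.0151,  0.021 ,  0.0269,
        0.0328,  0.0387,  0.0445,  0.0504,  0.0563,  0.0622,  0.0681,
        0.074 ,  0.0798]))
l2 0.024239806405149222 0.07825225258372144 [ 0.538  -0.4417  0.0746] [0.0444 0.0438 0.0077] 216
(array([ 94, 470,  73,  20,  19,  21,  32, 225,  65,  12,  16,  12,  14,
       173, 123]), array([-0.0085, -0.0026,  0.0033,  0.0092,  0.0151,  0.021 ,  0.0269,
        0.0328,  0.0387,  0.0446,  0.0505,  0.0564,  0.0623,  0.0682,
        0.0741,  0.08  ]))
(array([  69, 1854, 2335,  274,   22,    0,    0,    0,    0,    1,   47,
        114,   51,   90,  170,  328,  408,  386,  503,  568,  400,  334,
        323,  350,  246,   86,   68,   56,  145,   45]), array([-0.0099, -0.005 , -0.0001,  0.0048,  0.0097,  0.0146,  0.0195,
        0.0244,  0.0293,  0.0342,  0.0391,  0.0439,  0.0488,  0.0537,
        0.0586,  0.0635,  0.0684,  0.0733,  0.0782,  0.0831,  0.088 ,
        0.0929,  0.0978,  0.1027,  0.1076,  0.1125,  0.1174,  0.1223,
        0.1272,  0.132 ,  0.1369]))
```

View pics/crop1.png

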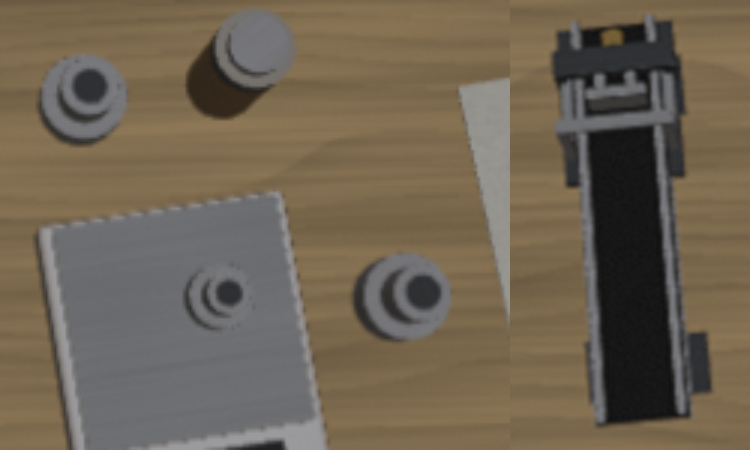

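View pics/crop2.png

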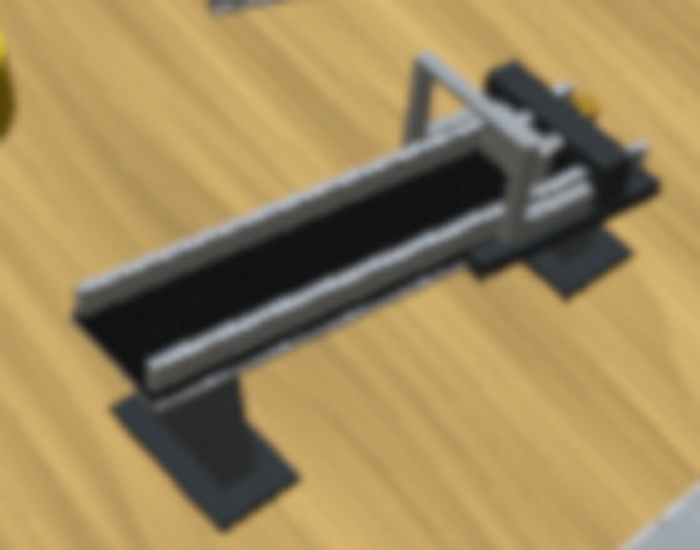

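The crop confirms it: the part on the pan (top 423,208) has a neck of about 30 mm, against about 43 mm for the two on the bench, so it is the smallest. The chute runs downhill towards world +x (up in the top picture), and its strap is at about top (275,181).

```bash
python3 - <<'E'
from h import *
from scipy.spatial.transform import Rotation as R
from scipy.optimize import least_squares
s=manip.get_state(); q=s["ee_rot"]; Rm=R.from_quat([q[1],q[2],q[3],q[0]]).as_matrix(); print("tool axes\n",Rm)
im=cv2.cvtColor(cv2.imread('pics/top0.png'),cv2.COLOR_BGR2RGB); d=np.load('top0.npy'); M=camera_model("top")
# bench bias near chute
m=np.zeros(d.shape,bool); m[180:260,225:250]=1; print("bench",np.median(cloud(m,d,M),axis=0))
m[:]=0; m[180:260,318:345]=1; print("bench",np.median(cloud(m,d,M),axis=0))
# floor: dark pixels
g=im.max(2); m[:]=0; m[185:282,255:312]=1
fl=m&(g<35); P=cloud(fl,d,M); P=P[P[:,2]>0.04]
A=np.c_[P[:,:2],np.ones(len(P))]; 
for _ in range(5):
    c=np.linalg.lstsq(A,P[:,2],rcond=None)[0]; r=P[:,2]-A@c; k=abs(r)<3*np.std(r); A=A[k];P=P[k]
print("plane",c,"slope",np.arctan(np.hypot(*c[:2])),"yaw",np.arctan2(-c[1],-c[0]),len(P),np.std(r))
# lane centre by row: dark floor
pts=[]
for row in range(190,276,3):
    cs=np.nonzero(fl[row])[0]
    if len(cs)<10: continue
    a,b=cs.min(),cs.max()
    o,v=ray(((a+b)/2,row),"top",M); t=(c[0]*o[0]+c[1]*o[1]+c[2]-o[2])/(v[2]-c[0]*v[0]-c[1]*v[1]); p=o+t*v; 
    oa=[];
    for cc in (a-.5,b+.5):
        o,v=ray((cc,row),"top",M); t=(c[0]*o[0]+c[1]*o[1]+c[2]-o[2])/(v[2]-c[0]*v[0]-c[1]*v[1]); oa.append(o+t*v)
    pts.append([*p,np.linalg.norm(oa[0]-oa[1])])
pts=np.array(pts); print(pts[::4])
f=np.polyfit(pts[:,0],pts[:,1],1); print("axis y=",f,"yaw",np.arctan(f[0]))
print("lane_zero px",at_z((276.4,206.9),"top",.075,M))
x0=(0.075-c[2]-c[1]*f[1])/(c[0]+c[1]*f[0]); print("z=.075 at x",x0,np.polyval(f,x0))
# strap: highest points
P=cloud(m|(np.add.outer(np.arange(400)*0,np.arange(640)*0)==1),d,M)
m[:]=0; m[140:205,250:312]=1; P=cloud(m,d,M)
u=np.array([1,f[0]]);u/=np.linalg.norm(u); org=np.array([x0,np.polyval(f,x0)])
X=(P[:,:2]-org)@u; Y=(P[:,:2]-org)@np.array([-u[1],u[0]])
S=X*np.cos(.21)-(P[:,2]-.075)*np.sin(.21); H=X*np.sin(.21)+(P[:,2]-.075)*np.cos(.21)
for lo,hi in ((.055,.075),(.025,.04)):
    k=(H>lo)&(H<hi)&(abs(Y)<.02); print(lo,np.sort(S[k])[::max(1,k.sum()//20)],np.median(H[k]))
E
```

```text
tool axes
 [[ 0.8944  0.      0.4474]
 [-0.4474  0.      0.8944]
 [ 0.     -1.      0.0001]]
bench [0.5293 0.1613 0.0003]
bench [ 0.5231 -0.0715  0.0002]
plane [-0.2142 -0.0139  0.194 ] slope 0.21139557348914517 yaw 0.0648550622509186 2032 0.0021840853556188426
[[0.5932 0.0551 0.0662 0.0497]
 [0.5642 0.0527 0.0724 0.0493]
 [0.5356 0.0515 0.0786 0.0513]
 [0.5074 0.0492 0.0846 0.0509]
 [0.4797 0.0469 0.0906 0.0505]
 [0.4523 0.0447 0.0965 0.0501]
 [0.4253 0.0425 0.1023 0.0498]
 [0.3988 0.0415 0.108  0.0517]]
axis y= [0.0727 0.0124] yaw 0.07258804473363199
lane_zero px [0.5526 0.0564 0.075 ]
z=.075 at x 0.5521870123707526 0.052511121818786116
0.055 [0.0374 0.0381 0.0382 0.0385 0.0392 0.0395 0.04   0.0403 0.0407 0.0417
 0.042  0.0424 0.0428 0.0439 0.0442 0.0446 0.0453 0.046  0.0463 0.0466
 0.0473 0.0484] 0.06612823814659852
0.025 [0.0747 0.0761 0.0776 0.0792 0.081  0.0839 0.0896 0.0959 0.0974 0.0988
 0.1002 0.1026 0.1042 0.1068 0.1089 0.1109 0.113  0.115  0.117  0.12
 0.1252 0.1299] 0.031698613027997424
```

jog_arm(
  targets=[
    [0.06,[0.01,-0.028,0],0.038],
    [0.06,[0.02,-0.057,0],0.038],
    [0.06,[0.02,-0.057,0],0.038],
    [0.06,[0.02,-0.057,0],0.038],
    [0.06,[0.02,-0.057,0],0.038],
    [0.06,[0.02,-0.057,0],0.038],
    [0.06,[0.02,-0.057,0],0.038],
    [0.06,[0.02,-0.057,0],0.038],
    [0.06,[0.02,-0.057,0],0.038],
    [0.06,[0.02,-0.057,0],0.038],
  ],
)

```text
clock: 2.2
position: [0.4477, -0.0287, 0.2487]
ee_rot: [0.707, -0.706, 0.029, -0.03]
contact_force: [0.6, 1.1, 0.1]
width: 0.0601
```

jog_arm(
  targets=[
    [0.06,[0.018,-0.051,0],0.031],
    [0.06,[0.018,-0.051,0],0.031],
    [0.06,[0.018,-0.051,0],0.031],
    [0.06,[0.018,-0.051,-0.005],0.031],
    [0.06,[0.01,-0.04,-0.005],0.031],
    [0.06,[0,0,0],0],
    [0.06,[0,0,0],0],
  ],
)

```text
clock: 3.08
position: [0.5289, -0.2702, 0.2381]
ee_rot: [0.707, -0.706, -0.025, 0.025]
contact_force: [-0.3, -0.1, -1.1]
width: 0.0599
```

```bash
python3 - <<'E'
from h import *
from scipy.spatial.transform import Rotation as R
s=manip.get_state(); q=s["ee_rot"]; Rm=R.from_quat([q[1],q[2],q[3],q[0]]).as_matrix(); print(s["position"],s["qpos"],"yaw jaw",np.arctan2(Rm[1,2],Rm[0,2]),s["contact_force"])
M=camera_model("wrist"); im,d=get_image("wrist"); save('w1',im); np.save('w1.npy',d)
L=silhouettes("fitting_center","wrist")
for x in L[:3]:
    print(x["score"],x["position"],x["mask"].sum()); P=cloud(x["mask"],d,M); zt=np.percentile(P[:,2],98); T=P[P[:,2]>zt-.005]
    print(" top",T.mean(0),T.min(0),T.max(0),"all",P.min(0),P.max(0))
    c,r=cv2.minEnclosingCircle(T[:,:2].astype(np.float32)); print(" circ",c,r)
print(spot_point("fitting_center","wrist"))
E
```

```text
[ 0.5289 -0.2702  0.2381] [-0.5898  0.3107  1.48    0.0007  1.3524 -2.2314] yaw jaw 1.6414879409683372 [-0.3381 -0.1338 -1.1143]
0.79 [377.0, 338.3] 3086
 top [ 0.6997 -0.1941  0.0769] [ 0.5098 -0.2602  0.0704] [ 0.7263 -0.1758  0.2954] all [ 0.5098 -0.2602 -0.0009] [ 0.78   -0.1624  0.2954]
 circ (0.6180721521377563, -0.21749107539653778) 0.11370813101530075
0.75 [307.5, 207.2] 2836
 top [ 0.5401 -0.2825  0.1147] [ 0.525  -0.2984  0.1111] [ 0.5568 -0.2667  0.1171] all [ 0.516  -0.31    0.0617] [ 0.578  -0.2561  0.1171]
 circ (0.5409883260726929, -0.2824062407016754) 0.01612677238881588
0.69 [148.3, 185.4] 5232
 top [ 0.5398 -0.4411  0.0741] [ 0.5183 -0.4646  0.0705] [ 0.5631 -0.4196  0.0768] all [ 0.5054 -0.4831 -0.0005] [ 0.5903 -0.4065  0.0768]
 circ (0.5404530763626099, -0.4418867230415344) 0.02285907045006752
[{'position': [381.3, 341.9], 'score': 0.86}, {'position': [303.6, 209.3], 'score': 0.73}, {'position': [147.1, 185.9], 'score': 0.62}]
```

View pics/w1.png

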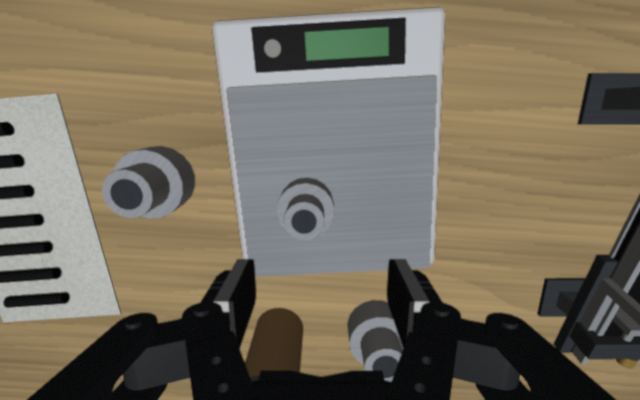

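The wrist view shows the fitting on the pan at about (305,210), with lookalikes at (148,185) and (378,335). Both cameras place its centre at about (0.541, -0.2825).

jog_arm(
  targets=[
    [0.06,[0.006,-0.006,-0.02],0],
    [0.06,[0.006,-0.006,-0.03],0],
    [0.06,[0,0,-0.03],0],
    [0.06,[0,0,-0.02],0],
    [0.06,[0,0,-0.015],0],
    [0.06,[0,0,-0.01],0],
    [0.06,[0,0,-0.004],0],
    [0.06,[0,0,0],0],
  ],
)

```text
clock: 4.22
position: [0.5415, -0.2828, 0.1096]
ee_rot: [-0.707, 0.707, 0.025, -0.025]
contact_force: [-0.5, 0.0, 0.1]
width: 0.0601
```

```bash
python3 - <<'E'
from h import *
im,d=get_image("wrist"); save('w2',im)
im,d=get_image("side"); save('s2',cv2.resize(im[220:330,310:450],None,fx=5,fy=5,interpolation=cv2.INTER_CUBIC))
E
```

```text
(no output)
```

View pics/w2.png

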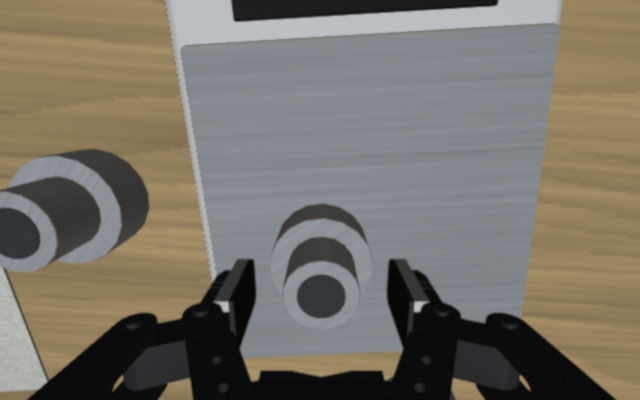

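View pics/s2.png

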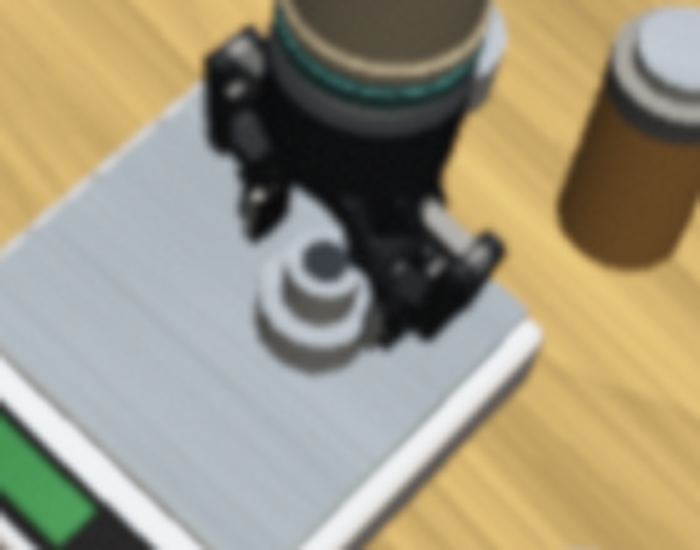

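The neck is centred between the pads at wrist (321,297), so I close.

jog_arm(
  targets=[
    [0.06,[0,0,-0.001],0],
    [0.03,[0,0,0],0],
    [0.02,[0,0,0],0],
    [0.02,[0,0,0],0],
    [0.02,[0,0,0],0],
    [0.02,[0,0,0],0],
  ],
  force=30,
)

```text
clock: 5.08
position: [0.5414, -0.2829, 0.1086]
ee_rot: [-0.707, 0.707, 0.025, -0.025]
contact_force: [-0.3, -0.4, 3.0]
width: 0.0306
```

jog_arm(
  targets=[
    [0.02,[0,0,0.01],0],
    [0.02,[0,0,0.03],0],
    [0.02,[-0.005,0.02,0.04],0],
    [0.02,[-0.01,0.055,0.02],0],
    [0.02,[-0.01,0.058,0.02],0],
    [0.02,[-0.01,0.058,0.02],0],
    [0.02,[-0.01,0.058,0],0],
    [0.02,[-0.01,0.055,0],0],
    [0.02,[-0.005,0.027,0],0],
    [0.02,[0,0,0],0],
  ],
)

```text
clock: 6.32
position: [0.4802, 0.0501, 0.2485]
ee_rot: [0.707, -0.706, -0.026, 0.027]
contact_force: [0.4, -0.6, -1.0]
width: 0.0306
```

```bash
python3 - <<'E'
from h import *
s=manip.get_state(); print(s["position"],s["qd"],s["contact_force"],s["width"])
M=camera_model("wrist"); im,d=get_image("wrist"); save('w3',im); np.save('w3.npy',d); np.save('w3M.npy',M,allow_pickle=True); print(M["world_from_camera"])
for n in ("lane_zero","gate_zero","fitting_center"):
    print(n,[(np.round(x["position"],1),round(x["score"],2)) for x in spot_point(n,"wrist")])
E
```

```text
[0.4802 0.0501 0.2485] [-0.0463  0.011  -0.0147 -0.0349 -0.0142 -0.0125] [ 0.405  -0.5996 -1.0275] 0.030598296673266284
[[-0.0751 -0.9545 -0.2885  0.406 ]
 [ 0.9972 -0.0715 -0.0231  0.0442]
 [ 0.0014 -0.2894  0.9572  0.3747]
 [ 0.      0.      0.      1.    ]]
lane_zero []
gate_zero []
fitting_center [(array([109.7, 353.2]), 0.86), (array([320.2, 267.8]), 0.62)]
```

View pics/w3.png

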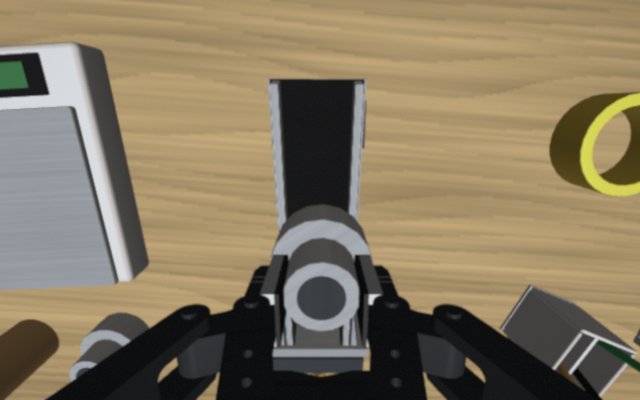

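```bash
cat > lane.py <<'E'
from h import *
def lane(im,d,M,rows,a=0.21,cs=slice(240,400)):
    # gradient edges per row: strips: bench|wall(bright)|floor dark|wall|bench ; return lane centre points
    g=cv2.cvtColor(im,cv2.COLOR_RGB2GRAY).astype(float)
    out=[]
    for r in rows:
        v=g[r]; dark=np.nonzero(v[cs]<40)[0]+cs.start
        dark=dark[np.abs(dark-320)<70]
        if len(dark)<10: continue
        def sub(c,dirn):
            # 50% crossing, level 70
            lo,hi=(c,c+dirn); t=(70-v[lo])/(v[hi]-v[lo]+1e-9); return lo+dirn*np.clip(t,0,2)
        L=sub(dark.min(),-1); Rr=sub(dark.max(),1)
        P=[]
        for c in (L,Rr):
            o,w=ray((c,r),"wrist",M)
            # plane z=0.194-.2142x-.0139y
            t=(0.194-.2142*o[0]-.0139*o[1]-o[2])/(w[2]+.2142*w[0]+.0139*w[1]); P.append(o+w*t)
        out.append(np.r_[P[0],P[1]])
    return np.array(out)
E
python3 - <<'E'
from lane import *
im=cv2.cvtColor(cv2.imread('pics/w3.png'),cv2.COLOR_BGR2RGB); d=np.load('w3.npy'); M=np.load('w3M.npy',allow_pickle=True).item()
g=cv2.cvtColor(im,cv2.COLOR_RGB2GRAY)
for r in (90,130,180,200): print(r,g[r,262:374])
o=lane(im,d,M,range(88,200,4)); print(o[::4])
c=(o[:,:2]+o[:,3:5])/2; f=np.polyfit(c[:,0],c[:,1],1); print("centre y",f, "at .503",np.polyval(f,.503),"width",np.mean(o[:,4]-o[:,1]),np.std(c[:,1]-np.polyval(f,c[:,0])))
# wall outer/inner via height
m=np.zeros(d.shape,bool); m[85:200,250:385]=1
P=cloud(m,d,M); 
h=P[:,2]-(0.194-.2142*P[:,0]-.0139*P[:,1]); yc=P[:,1]-np.polyval(f,P[:,0])
for lo,hi in((-.006,.004),(.01,.022)):
    k=(h>lo)&(h<hi)&(abs(yc)<.05); print(lo,k.sum(),np.percentile(yc[k&(yc<0)],[2,10,50,90,98]),np.percentile(yc[k&(yc>0)],[2,10,50,90,98]),np.median(h[k]))
# upper end of lane
k=(abs(yc)<.02)&(abs(h)<.006); print("xmin floor",np.sort(P[k,0])[:5], "expect",0.552-.17*np.cos(.21))
# fitting neck top circle
print("neck top ctr", at_z((321,297),"wrist",0.2555,M))
mm=np.zeros(d.shape,bool); mm[255:335,280:362]=1; P=cloud(mm,d,M); T=P[(P[:,2]>.245)&(P[:,2]<.265)&(abs(P[:,1]-.05)<.0165)]; print(len(T),np.median(T[:,2]),T.min(0),T.max(0))
# bench bias
m[:]=0; m[100:200,180:250]=1; print(np.median(cloud(m,d,M),0)); m[:]=0; m[100:200,400:500]=1; print(np.median(cloud(m,d,M),0))
E
```

```text
90 [154 152 152 152 152 154 162 168 168 164 165 167 168 169 163 140 100  65
  48  34  26  24  24  26  24  23  24  25  23  23  24  26  24  24  25  23
  24  24  24  24  24  24  25  24  25  24  24  26  25  23  24  25  23  25
  25  26  23  25  25  25  25  25  24  24  24  24  24  23  25  24  24  25
  24  24  25  23  24  23  25  25  24  25  24  24  24  24  24  23  26  24
  31  47  79 130 161 164 165 167 168 168 161 138 140 160 165 163 163 162
 163 163 162 162]
130 [150 149 149 149 148 148 149 148 152 160 168 171 167 167 169 170 169 160
 129  81  51  35  28  24  23  23  24  23  24  22  22  24  24  24  24  24
  25  24  25  24  24  25  23  23  24  25  24  23  25  25  22  24  24  24
  23  22  25  23  24  24  24  24  24  23  24  25  24  22  23  26  22  23
  24  25  25  26  23  24  23  22  25  26  23  23  23  23  24  23  32  47
  80 133 163 167 167 168 170 171 169 158 138 114 103 130 150 156 157 157
 157 157 157 159]
180 [138 138 139 142 144 145 145 145 144 144 143 146 153 163 167 167 168 169
 171 167 148 111  72  47  29  25  23  24  24  24  23  25  25  24  23  23
  24  22  24  24  24  22  22  2
[... 910 characters left out ...]
 0.1018]
 [0.4432 0.0156 0.0989 0.4389 0.0716 0.099 ]
 [0.4568 0.0166 0.0959 0.4526 0.0724 0.0961]
 [0.471  0.0178 0.0929 0.4668 0.0735 0.093 ]]
centre y [0.0724 0.0118] at .503 0.04818440964141498 width 0.055691412534397945 0.00013684284372555863
-0.006 7992 [-0.036  -0.0249 -0.0139 -0.0029 -0.0006] [0.0003 0.0027 0.0141 0.0255 0.0361] 0.0007253760172683255
0.01 2022 [-0.0324 -0.0319 -0.0292 -0.0267 -0.0266] [0.0267 0.0268 0.0293 0.032  0.0326] 0.016881037216416636
xmin floor [0.389  0.3891 0.3892 0.3893 0.3893] expect 0.3857347444968948
neck top ctr [0.4788 0.0499 0.2555]
5142 0.25461831556791525 [0.4636 0.0335 0.245 ] [0.4956 0.066  0.265 ]
[ 0.4592 -0.0689  0.0006]
[0.4397 0.1893 0.0008]
```

The wrist view shows the lane between the walls (columns 270–365), with the fitting's neck top at (321,297). Both walls fit symmetrically about the lane centre y = 0.0118 + 0.0724x.

jog_arm(
  targets=[
    [0.02,[0.011,-0.001,-0.03],0],
    [0.02,[0.012,-0.001,-0.035],0],
    [0.02,[0,0,-0.02],0],
    [0.02,[0,0,-0.004],0],
    [0.02,[0,0,0],0],
    [0.02,[0,0,0],0],
  ],
)

```text
clock: 7.28
position: [0.505, 0.0459, 0.1604]
ee_rot: [-0.707, 0.707, 0.026, -0.024]
contact_force: [0.2, 0.1, -1.6]
width: 0.0302
```

```bash
python3 - <<'E'
from lane import *
from scipy.spatial.transform import Rotation as R
s=manip.get_state(); q=s["ee_rot"]; Rm=R.from_quat([q[1],q[2],q[3],q[0]]).as_matrix(); print(s["position"],"yaw",np.arctan2(Rm[1,2],Rm[0,2]),s["contact_force"])
M=camera_model("wrist"); im,d=get_image("wrist"); save('w4',im)
o=lane(im,d,M,range(20,150,4),cs=slice(230,420)); print(o[::6])
c=(o[:,:2]+o[:,3:5])/2; f=np.polyfit(c[:,0],c[:,1],1); p=s["position"]; print("centre y",f,"lane y at tcp x",np.polyval(f,p[0]),"tcp y",p[1])
E
```

```text
[0.505  0.0459 0.1604] yaw 1.641495091219028 [ 0.153   0.0997 -1.6084]
[[0.3936 0.0125 0.1095 0.3896 0.0677 0.1096]
 [0.4035 0.0134 0.1074 0.3995 0.0684 0.1075]
 [0.414  0.0138 0.1051 0.4101 0.0691 0.1052]
 [0.4252 0.0148 0.1027 0.4213 0.0699 0.1028]
 [0.4372 0.0159 0.1001 0.4333 0.0707 0.1002]
 [0.4501 0.0165 0.0974 0.4461 0.0716 0.0974]]
centre y [0.074  0.0111] lane y at tcp x 0.04845573279185927 tcp y 0.04594266417786246
```

View pics/w4.png

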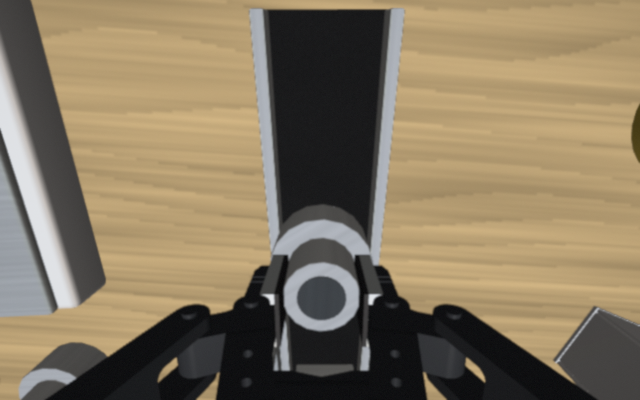

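The fitting hangs over the lane with its neck at (321,297), about 2.5 mm towards -y of the lane centre. I correct that and lower it.

jog_arm(
  targets=[
    [0.02,[0,0.0025,0],0],
    [0.02,[0,0,-0.008],0],
    [0.02,[0,0,-0.006],0],
    [0.02,[0,0,-0.003],0],
    [0.02,[0,0,0],0],
  ],
)

```text
clock: 7.95
position: [0.504, 0.0488, 0.1419]
ee_rot: [0.707, -0.707, -0.025, 0.026]
contact_force: [-0.9, 0.2, -2.8]
width: 0.0303
```

jog_arm(
  targets=[
    [0.02,[0,0,-0.002],0],
    [0.02,[0,0,-0.002],0],
    [0.02,[0,0,0],0],
  ],
)

```text
clock: 8.32
position: [0.5041, 0.0488, 0.1382]
ee_rot: [0.707, -0.707, -0.025, 0.025]
contact_force: [-0.9, 0.3, -1.5]
width: 0.0301
```

jog_arm(
  targets=[
    [0.02,[0,0,-0.001],0],
    [0.02,[0,0,-0.001],0],
    [0.02,[0,0,-0.001],0],
    [0.02,[0,0,0],0],
  ],
)

```text
clock: 8.82
position: [0.5051, 0.0488, 0.1365]
ee_rot: [0.707, -0.707, -0.026, 0.024]
contact_force: [-0.3, 0.8, 5.4]
width: 0.0301
```

jog_arm(
  targets=[
    [0.02,[0,0,0],0],
    [0.02,[0,0,-0.001],0],
    [0.02,[0,0,0],0],
  ],
  force=20,
)

```text
clock: 9.2
position: [0.5058, 0.0488, 0.1359]
ee_rot: [0.707, -0.707, -0.027, 0.024]
contact_force: [-0.2, 0.5, 6.8]
width: 0.0301
```

jog_arm(
  targets=[
    [0.02,[0,0,-0.001],0],
    [0.02,[0,0,-0.001],0],
    [0.02,[0,0,0],0],
  ],
)

```text
clock: 9.57
position: [0.5073, 0.0489, 0.1348]
ee_rot: [0.707, -0.707, -0.028, 0.022]
contact_force: [0.8, 0.3, 9.8]
width: 0.0302
```

jog_arm(
  targets=[
    [0.033,[0,0,0],0],
    [0.036,[0,0,0],0],
    [0.045,[0,0,0],0],
    [0.05,[0,0,0],0],
  ],
)

```text
clock: 10.07
position: [0.504, 0.0488, 0.132]
ee_rot: [0.707, -0.707, -0.025, 0.025]
contact_force: [-0.1, 0.1, -0.2]
width: 0.05
```

```bash
python3 - <<'E'
from h import *
im,d=get_image("wrist"); save('w5',im)
im,d=get_image("side"); save('s5',cv2.resize(im[120:260,210:370],None,fx=4.5,fy=4,interpolation=cv2.INTER_CUBIC))
E
```

```text
(no output)
```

View pics/w5.png

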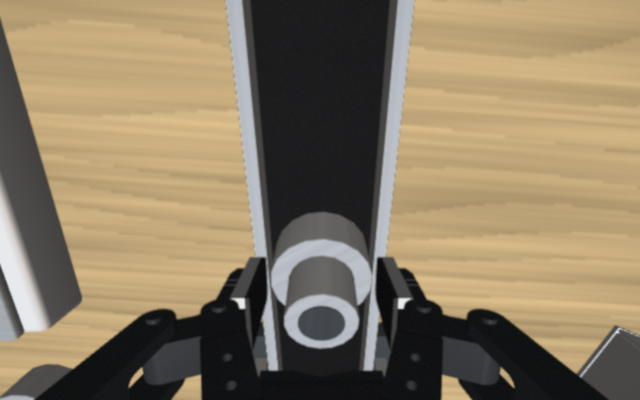

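View pics/s5.png

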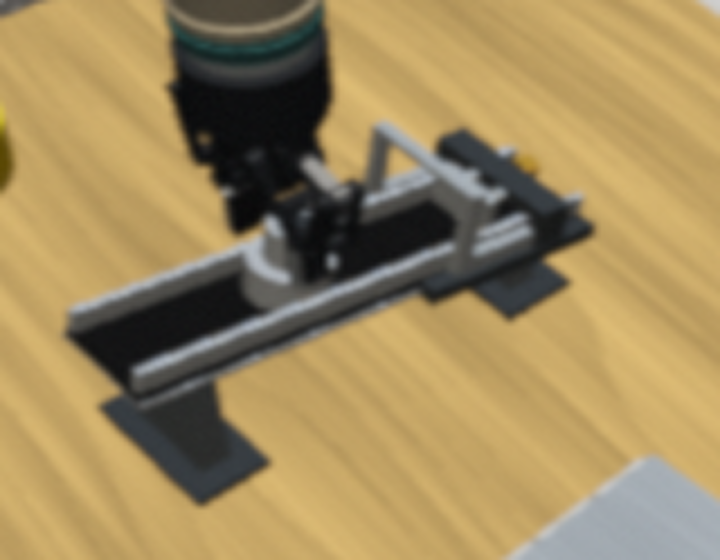

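The fitting stands flat in the lane: wrist view base at (320,270), neck at (321,322), between the walls and uphill of the strap. I back off upward, then uphill, and close the fingers.

jog_arm(
  targets=[
    [0.052,[0,0,0.01],0],
    [0.052,[0,0,0.02],0],
    [0.052,[0,0,0.025],0],
    [0.04,[-0.03,-0.002,0.015],0],
    [0.0,[-0.04,-0.003,0.02],0],
    [0.0,[-0.01,-0.001,0],0],
    [0.0,[0,0,0],0],
    [0.0,[0,0,0],0],
  ],
  force=40,
)

```text
clock: 11.18
position: [0.4252, 0.0427, 0.2221]
ee_rot: [0.707, -0.707, -0.025, 0.025]
contact_force: [0.2, -0.3, 0.5]
width: 0.0002
```

```bash
python3 - <<'E'
from lane import *
s=manip.get_state(); print(s["position"],s["width"],s["contact_force"])
M=camera_model("wrist"); im,d=get_image("wrist"); save('w6',im); np.save('w6.npy',d)
it,dt=get_image("top"); Mt=camera_model("top"); save('t6',it)
L=silhouettes("fitting_center","top"); 
org=np.array([0.553,0.0118+.0724*.553]);u=np.array([np.cos(.0723),np.sin(.0723)])
for x in L[:4]:
    print(x["position"],x["score"])
    P=cloud(x["mask"],dt,Mt); 
    X=(P[:,:2]-org)@u; Y=(P[:,:2]-org)@np.array([-u[1],u[0]]);S=X*np.cos(.21)-(P[:,2]-.075)*np.sin(.21); H=X*np.sin(.21)+(P[:,2]-.075)*np.cos(.21)
    k=(H>.047)&(H<.056); k2=(H>.02)&(H<.03)
    if k.sum()>10 and abs(np.median(Y))<.05: print("top",S[k].min(),S[k].max(),Y[k].min(),Y[k].max(),np.median(H[k]),"base",S[k2].min(),S[k2].max(),np.median(H[k2]))
E
```

```text
[0.4252 0.0427 0.2221] 0.00023147292180660005 [ 0.2295 -0.2872  0.5105]
[484.3, 207.5] 0.9
[280.0, 222.3] 0.85
top -0.06612553087647298 -0.0357135459587276 -0.014543903213964647 0.01533204028572355 0.051876656556886315 base -0.07530746589939954 -0.025995933130407392 0.025857430484812243
[373.8, 142.7] 0.6
[275.8, 171.8] 0.49
```

View pics/w6.png

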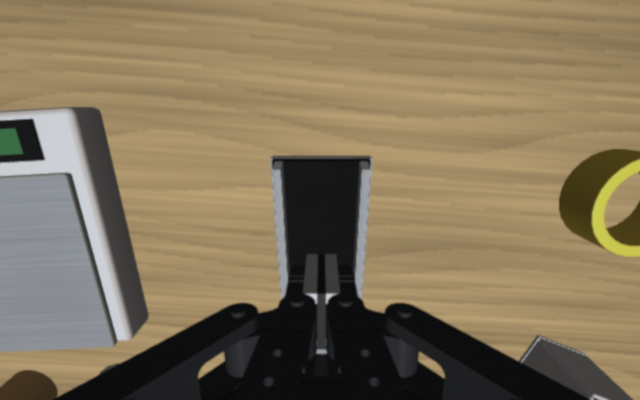

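The fingers are shut at wrist (321,275), and the lane continues to its open upper end at row 157. The top camera puts the fitting at lane s = -51 mm with its neck top 52 mm off the floor, so it is standing flat. I lower the shut fingers behind it.

jog_arm(
  targets=[
    [0,[0.01,0.001,-0.03],0],
    [0,[0.015,0.001,-0.03],0],
    [0,[0.005,0,-0.02],0],
    [0,[0,0,-0.01],0],
    [0,[0,0,-0.005],0],
    [0,[0,0,0],0],
  ],
)

```text
clock: 12.08
position: [0.4542, 0.0448, 0.1275]
ee_rot: [0.707, -0.707, -0.025, 0.025]
contact_force: [-0.6, 0.7, -0.1]
width: -0.0002
```

```bash
python3 - <<'E'
from h import *
s=manip.get_state(); print(s["position"],s["contact_force"])
im,d=get_image("side"); save('s7',cv2.resize(im[120:260,210:370],None,fx=4.5,fy=4,interpolation=cv2.INTER_CUBIC))
im,d=get_image("wrist"); save('w7',im)
E
```

```text
[0.4542 0.0448 0.1275] [-0.5638  0.6963 -0.1313]
```

View pics/s7.png

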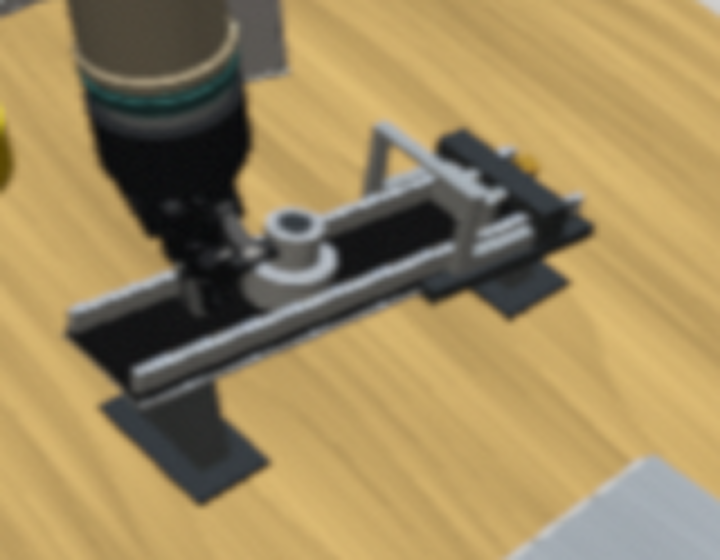

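View pics/w7.png

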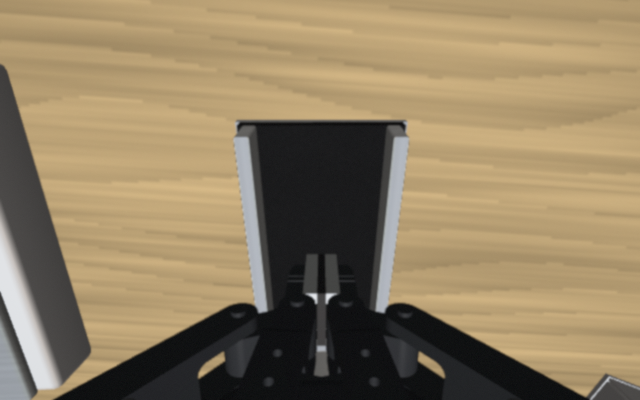

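jog_arm(
  targets=[
    [0,[0,0,-0.003],0],
    [0,[0.0039,0.0003,-0.0008],0],
    [0,[0.0039,0.0003,-0.0008],0],
    [0,[0.0039,0.0003,-0.0009],0],
    [0,[0.0039,0.0002,-0.0008],0],
    [0,[0.0039,0.0003,-0.0008],0],
    [0,[0.0039,0.0003,-0.0009],0],
    [0,[0.0039,0.0003,-0.0008],0],
    [0,[0.0039,0.0003,-0.0008],0],
  ],
)

```text
clock: 13.3
position: [0.4856, 0.0471, 0.1176]
ee_rot: [0.707, -0.707, -0.025, 0.025]
contact_force: [-1.0, -0.0, 0.1]
width: -0.0001
```

```bash
cat > chk.py <<'E'
from h import *
import sys
n=sys.argv[1]
s=manip.get_state(); p=s["position"]; F=s["contact_force"]
u=np.array([.9755,.0706,-.2085]); 
im,d=get_image("side"); save('s'+n,cv2.resize(im[120:260,210:370],None,fx=4.5,fy=4,interpolation=cv2.INTER_CUBIC))
org=np.array([0.553,0.0518,.075])
print(p,"tcp s",(p-org)@u,"lat",p[1]-.0118-.0724*p[0],"h tip",(p-org)@np.array([.2085,.015,.978])-.017,"F along",F@u,F)
E
python3 chk.py 8
```

```text
[0.4856 0.0471 0.1176] tcp s -0.07497132167507183 lat 0.0001621490590121566 h tip 0.0105649557923587 F along -1.0368044264378073 [-1.0346 -0.0316  0.1212]
```

View pics/s8.png

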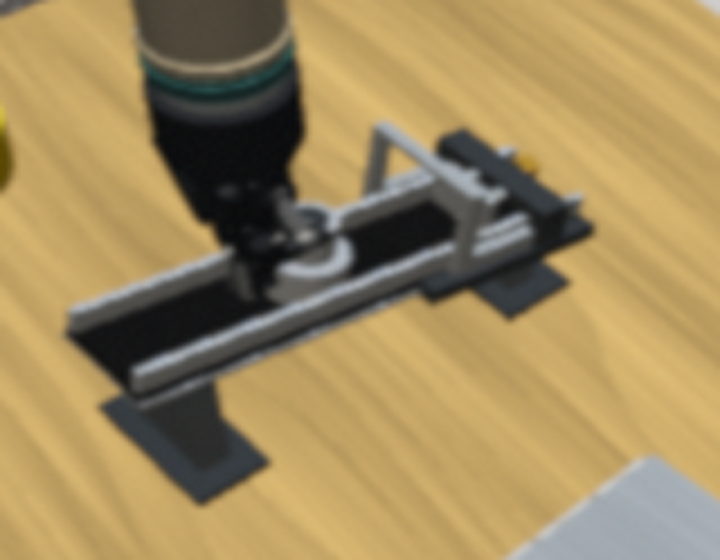

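The fingers are behind the fitting's base (crop about (255,285) against (310,275)) and push it with about 1 N of drag; it is still upright. I continue.

jog_arm(
  targets=[
    [0,[0.0039,0.0003,-0.0008],0],
    [0,[0.0039,0.0003,-0.0009],0],
    [0,[0.0039,0.0002,-0.0008],0],
    [0,[0.0039,0.0003,-0.0008],0],
    [0,[0.0039,0.0003,-0.0009],0],
    [0,[0.0039,0.0003,-0.0008],0],
    [0,[0.0039,0.0003,-0.0008],0],
    [0,[0.0039,0.0002,-0.0008],0],
    [0,[0.0039,0.0003,-0.0009],0],
    [0,[0.0039,0.0003,-0.0008],0],
  ],
)

```text
clock: 14.6
position: [0.5247, 0.0499, 0.1094]
ee_rot: [0.707, -0.707, -0.025, 0.025]
contact_force: [-0.9, 0.6, -0.3]
width: -0.0003
```

jog_arm(
  targets=[
    [0,[0.0039,0.0003,-0.0008],0],
    [0,[0.0039,0.0003,-0.0009],0],
    [0,[0.0039,0.0002,-0.0008],0],
    [0,[0.0039,0.0003,-0.0008],0],
    [0,[0.0039,0.0003,-0.0009],0],
    [0,[0,0,0],0],
  ],
)

```text
clock: 15.35
position: [0.5445, 0.0513, 0.1052]
ee_rot: [0.707, -0.707, -0.025, 0.025]
contact_force: [0.3, -0.0, 0.3]
width: 0.0001
```

```bash
python3 chk.py 9
```

```text
[0.5445 0.0513 0.1052] tcp s -0.014638907677031097 lat 5.6790103576086215e-05 h tip 0.010729246515873817 F along 0.228492529292605 [ 0.2908 -0.0173  0.2588]
```

View pics/s9.png

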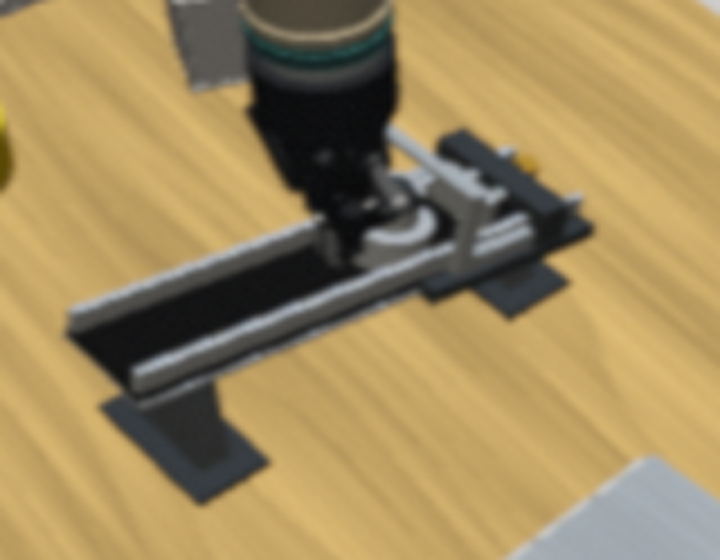

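The fitting, crop about (400,235), is just short of the strap and upright. From here the push is slower.

jog_arm(
  targets=[
    [0,[0.002,0.0001,-0.0004],0],
    [0,[0.002,0.0002,-0.0004],0],
    [0,[0.002,0.0001,-0.0005],0],
    [0,[0.002,0.0002,-0.0004],0],
    [0,[0.002,0.0001,-0.0004],0],
    [0,[0.002,0.0001,-0.0004],0],
    [0,[0.002,0.0002,-0.0005],0],
    [0,[0.002,0.0001,-0.0004],0],
    [0,[0.001,0.0001,-0.0002],0],
    [0,[0,0,0],0],
  ],
)

```text
clock: 16.65
position: [0.5611, 0.0525, 0.1016]
ee_rot: [0.707, -0.707, -0.025, 0.025]
contact_force: [-0.4, 0.1, -0.3]
width: 0.0
```

```bash
python3 chk.py 10
```

```text
[0.5611 0.0525 0.1016] tcp s 0.0024175679936912645 lat 5.236617128877297e-05 h tip 0.010718157962993358 F along -0.3228007856715321 [-0.3956  0.141  -0.2549]
```

View pics/s10.png

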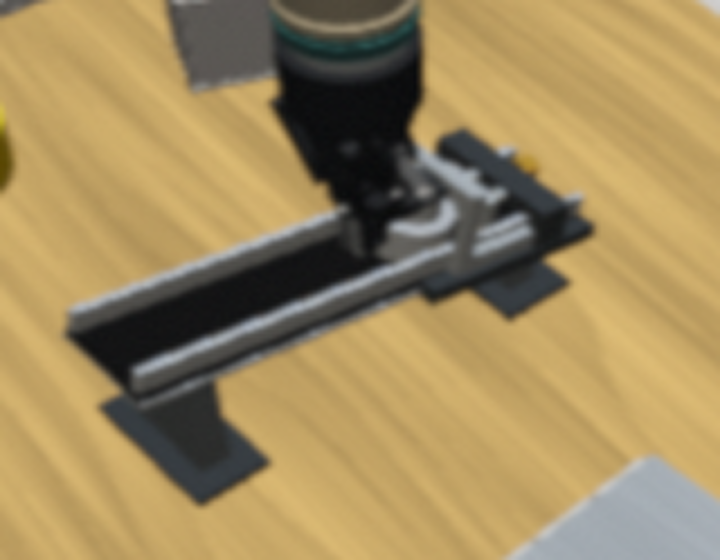

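The fitting is entering under the strap, crop (425,225), and still upright. About 13 mm is left, so I move on in 1 mm rows.

jog_arm(
  targets=[
    [0,[0.001,0.0001,-0.0002],0],
    [0,[0.001,0.0001,-0.0002],0],
    [0,[0.001,0,-0.0002],0],
    [0,[0.001,0.0001,-0.0002],0],
    [0,[0.001,0.0001,-0.0002],0],
    [0,[0.001,0.0001,-0.0002],0],
    [0,[0.001,0,-0.0002],0],
    [0,[0,0,0],0],
  ],
)

```text
clock: 17.7
position: [0.5681, 0.053, 0.1002]
ee_rot: [0.707, -0.707, -0.025, 0.025]
contact_force: [-0.9, -0.1, -0.4]
width: 0.0
```

jog_arm(
  targets=[
    [0,[0.001,0.0001,-0.0002],0],
    [0,[0.001,0.0001,-0.0002],0],
    [0,[0,0,0],0],
  ],
)

```text
clock: 18.08
position: [0.5701, 0.0532, 0.0998]
ee_rot: [0.707, -0.707, -0.025, 0.025]
contact_force: [-0.2, -0.4, 0.1]
width: -0.0001
```

jog_arm(
  targets=[
    [0,[0.001,0.0001,-0.0002],0],
    [0,[0,0,0],0],
  ],
)

```text
clock: 18.32
position: [0.5711, 0.0533, 0.0996]
ee_rot: [0.707, -0.707, -0.025, 0.025]
contact_force: [-0.2, -0.5, 0.3]
width: -0.0004
```

jog_arm(
  targets=[
    [0,[0.001,0.0001,-0.0002],0],
    [0,[0.001,0,-0.0002],0],
  ],
)

```text
clock: 18.58
position: [0.573, 0.0534, 0.0992]
ee_rot: [0.707, -0.707, -0.025, 0.025]
contact_force: [-0.4, -0.2, -1.5]
width: 0.0001
```

jog_arm(
  targets=[
    [0,[0.001,0.0001,-0.0002],0],
  ],
)

```text
clock: 18.7
position: [0.5739, 0.0535, 0.099]
ee_rot: [0.707, -0.707, -0.025, 0.025]
contact_force: [-1.6, -0.0, 0.6]
width: -0.0002
```

jog_arm(
  targets=[
    [0,[0.001,0.0001,-0.0002],0],
  ],
)

```text
clock: 18.82
position: [0.5742, 0.0535, 0.0988]
ee_rot: [0.707, -0.707, -0.025, 0.026]
contact_force: [-2.7, -0.3, 2.8]
width: 0.0001
```

jog_arm(
  targets=[
    [0,[0,0,0],0],
  ],
)

```text
clock: 18.95
position: [0.5742, 0.0535, 0.0988]
ee_rot: [0.707, -0.707, -0.025, 0.026]
contact_force: [-3.7, -0.4, 1.6]
width: 0.0
```

```bash
python3 chk.py 11
```

```text
[0.5742 0.0535 0.0988] tcp s 0.015863053386846234 lat 0.00015139775956050233 h tip 0.010727554080038403 F along -3.9559091854797295 [-3.6857 -0.3879  1.5978]
```

View pics/s11.png

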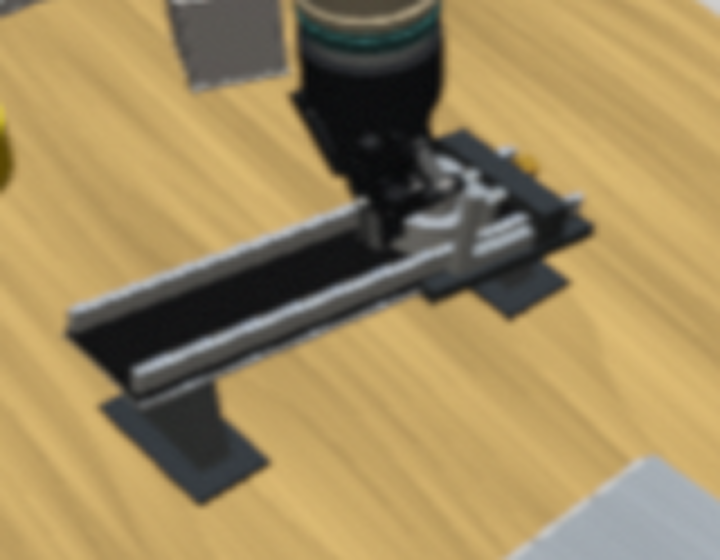

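The fitting now fills the space under the strap and meets something at TCP s = 15.9 mm. My camera estimate for meeting the stop was about 15 mm. I press on in half-millimetre steps.

jog_arm(
  targets=[
    [0,[0.0005,0,-0.0001],0],
    [0,[0,0,0],0],
  ],
)

```text
clock: 19.25
position: [0.5746, 0.0536, 0.0987]
ee_rot: [0.707, -0.707, -0.025, 0.026]
contact_force: [-5.7, 0.4, 3.5]
width: -0.0003
```

jog_arm(
  targets=[
    [0,[0.0005,0,-0.0001],0],
    [0,[0,0,0],0],
  ],
)

```text
clock: 19.5
position: [0.5747, 0.0536, 0.0987]
ee_rot: [0.707, -0.707, -0.024, 0.026]
contact_force: [-5.9, 0.3, 5.2]
width: -0.0004
```

```bash
python3 - <<'E'
from h import *
im,d=get_image("top"); save('t12',cv2.resize(im[140:240,230:330],None,fx=6,fy=6,interpolation=cv2.INTER_CUBIC))
im,d=get_image("wrist"); save('w12',im)
s=manip.get_state(); print(s["position"],s["contact_force"],s["moment"])
E
```

```text
[0.5747 0.0536 0.0986] [-6.0081 -0.124   4.621 ] [-0.0692  0.9634  0.0434]
```

View pics/t12.png

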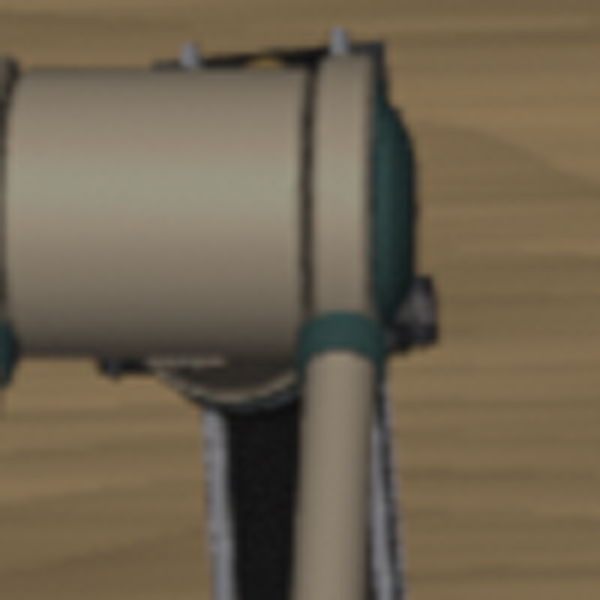

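View pics/w12.png

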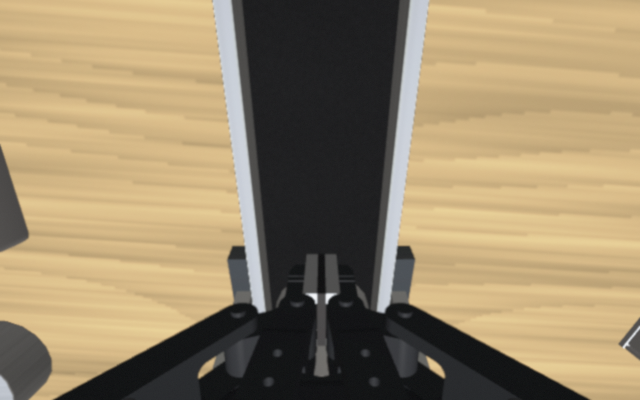

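The top view is blocked by the arm (wrist over rows 70–400 of the crop). The wrist view shows the shut fingers in mid-lane at (321,275), clear of both walls. I ease the upward finger drag and press a little more.

jog_arm(
  targets=[
    [0,[0.0004,0,0.0003],0],
    [0,[0,0,0],0],
  ],
)

```text
clock: 19.85
position: [0.5748, 0.0536, 0.0987]
ee_rot: [0.707, -0.707, -0.024, 0.026]
contact_force: [-6.5, -0.7, 3.4]
width: 0.0
```

jog_arm(
  targets=[
    [0,[0.0004,0,0.0002],0],
    [0,[0,0,0],0],
  ],
)

```text
clock: 20.1
position: [0.5749, 0.0536, 0.0987]
ee_rot: [0.707, -0.707, -0.024, 0.027]
contact_force: [-6.3, 0.4, 3.7]
width: -0.0003
```

```bash
python3 chk.py 13; python3 -c "
from h import *
print(manip.get_state()['moment'])"
```

```text
[0.5749 0.0536 0.0987] tcp s 0.01653351794967372 lat 0.0001832972398775612 h tip 0.010777099201540893 F along -6.909109252815205 [-6.3243  0.4131  3.688 ]
[-0.0713  1.0335  0.0054]
```

jog_arm(
  targets=[
    [0,[0.0005,0,0],0],
    [0,[0.0005,0,0],0],
    [0,[0,0,0],0],
  ],
)

```text
clock: 20.52
position: [0.5751, 0.0536, 0.0986]
ee_rot: [0.707, -0.707, -0.023, 0.027]
contact_force: [-8.1, -0.6, 4.2]
width: -0.0002
```

jog_arm(
  targets=[
    [0,[0.0005,0,0],0],
    [0,[0,0,0],0],
    [0,[0,0,0],0],
  ],
)

```text
clock: 20.9
position: [0.5753, 0.0536, 0.0987]
ee_rot: [0.707, -0.707, -0.023, 0.027]
contact_force: [-8.1, -0.9, 4.7]
width: 0.0
```

jog_arm(
  targets=[
    [0,[0,0,0.0006],0],
    [0,[0,0,0.0005],0],
    [0,[0,0,0],0],
  ],
)

```text
clock: 21.28
position: [0.5753, 0.0536, 0.099]
ee_rot: [0.707, -0.707, -0.023, 0.028]
contact_force: [-6.5, -0.6, 1.2]
width: 0.0001
```

```bash
python3 chk.py 14; python3 -c "
from h import *
print(manip.get_state()['moment'])"
```

```text
[0.5753 0.0536 0.099 ] tcp s 0.016871657248821895 lat 0.000180938642236117 h tip 0.011169686575240593 F along -6.64951299704309 [-6.5106 -0.5677  1.2392]
[-0.0631  1.1213 -0.0283]
```

View pics/s14.png

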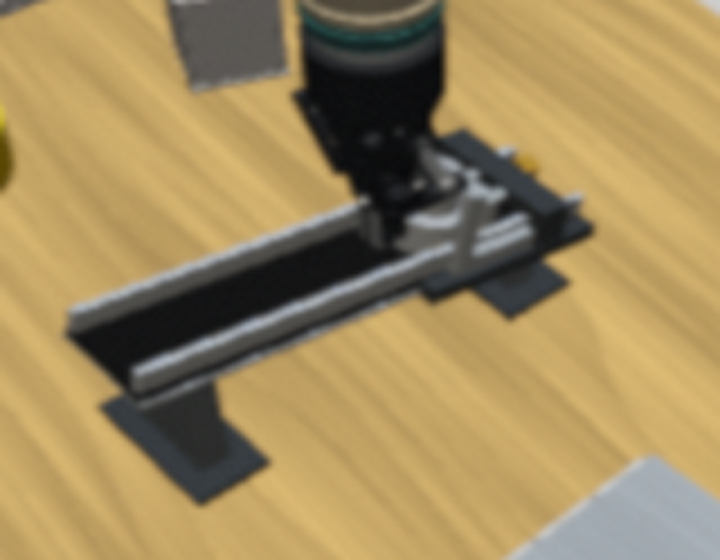

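jog_arm(
  targets=[
    [0,[0.0005,0,0],0],
    [0,[0.0005,0,0],0],
    [0,[0,0,0],0],
  ],
)

```text
clock: 21.7
position: [0.5755, 0.0536, 0.0989]
ee_rot: [0.707, -0.707, -0.022, 0.028]
contact_force: [-7.6, -1.0, 0.8]
width: 0.0003
```

jog_arm(
  targets=[
    [0,[0.0005,0,0.0002],0],
    [0,[0,0,0],0],
    [0,[0,0,0],0],
  ],
)

```text
clock: 22.08
position: [0.5756, 0.0536, 0.099]
ee_rot: [0.707, -0.707, -0.022, 0.029]
contact_force: [-8.1, -1.3, 0.9]
width: -0.0002
```

jog_arm(
  targets=[
    [0,[0.0005,0,0],0],
    [0,[0.0004,0,0.0001],0],
    [0,[0,0,0],0],
    [0,[0,0,0],0],
  ],
)

```text
clock: 22.58
position: [0.5758, 0.0536, 0.0989]
ee_rot: [0.707, -0.706, -0.021, 0.029]
contact_force: [-9.7, -1.6, 2.4]
width: -0.0001
```

Along the chute it is about 10 N with drag included, so roughly 7–8 N on the stop, and the TCP has moved about 1.5 mm past first contact. The stop has given, so I back off slowly.

jog_arm(
  targets=[
    [0,[-0.002,0,0.0002],0],
    [0,[-0.002,-0.0001,0.0003],0],
    [0,[-0.002,-0.0001,0.0004],0],
    [0,[-0.004,-0.0003,0.0008],0],
    [0,[-0.008,-0.0006,0.002],0],
    [0,[-0.015,-0.001,0.003],0],
    [0,[-0.02,-0.0014,0.006],0],
    [0,[-0.01,-0.001,0.03],0],
    [0,[-0.01,-0.001,0.05],0],
    [0,[0,0,0.05],0],
  ],
)

```text
clock: 23.82
position: [0.5052, 0.0481, 0.2448]
ee_rot: [0.707, -0.707, -0.025, 0.025]
contact_force: [1.2, 0.4, 0.4]
width: -0.0002
```

jog_arm(
  targets=[
    [0,[-0.04,0,0.03],0],
    [0,[-0.05,0,0],0],
    [0,[-0.05,0,0],0],
    [0,[-0.02,0,0],0],
    [0,[0,0,0],0],
  ],
)

```text
clock: 24.45
position: [0.3465, 0.0481, 0.2736]
ee_rot: [-0.707, 0.707, 0.026, -0.024]
contact_force: [0.7, -0.7, -0.1]
width: -0.0004
```

```bash
python3 - <<'E'
from lane import *
s=manip.get_state(); print(s["position"],s["contact_force"],s["clock"])
it,dt=get_image("top"); Mt=camera_model("top"); save('t15',cv2.resize(it[130:250,220:330],None,fx=6,fy=5,interpolation=cv2.INTER_CUBIC)); save('t15full',it)
org=np.array([0.553,0.0118+.0724*.553]);u=np.array([np.cos(.0723),np.sin(.0723)])
m=np.zeros(dt.shape,bool); m[140:230,250:312]=1
P=cloud(m,dt,Mt); X=(P[:,:2]-org)@u; Y=(P[:,:2]-org)@np.array([-u[1],u[0]]);S=X*np.cos(.21)-(P[:,2]-.075)*np.sin(.21); H=X*np.sin(.21)+(P[:,2]-.075)*np.cos(.21)
for n,lo,hi in(("neck top",.047,.057),("base top",.021,.030),("strap",.062,.07),("plate/bridge",.030,.036)):
    k=(H>lo)&(H<hi)&(abs(Y)<.022); print(n,k.sum(),np.sort(S[k])[[0,k.sum()//2,-1]] if k.sum() else '',np.median(H[k]), np.median(Y[k]))
im,d=get_image("side"); save('s15',cv2.resize(im[120:260,210:370],None,fx=4.5,fy=4,interpolation=cv2.INTER_CUBIC)); save('s15full',im)
E
```

```text
[0.3465 0.0481 0.2736] [ 0.6921 -0.7401 -0.0544] 24.45
neck top 85 [0.0349 0.0554 0.0652] 0.051872841618176395 0.00030933724722925754
base top 238 [0.0262 0.0708 0.1317] 0.026805113777054676 -0.0013904754782420243
strap 85 [0.0369 0.0419 0.049 ] 0.06546342641120573 3.922890669408431e-06
plate/bridge 227 [0.0268 0.1015 0.1306] 0.03257071381219695 -0.0005112013305364906
```

View pics/t15.png

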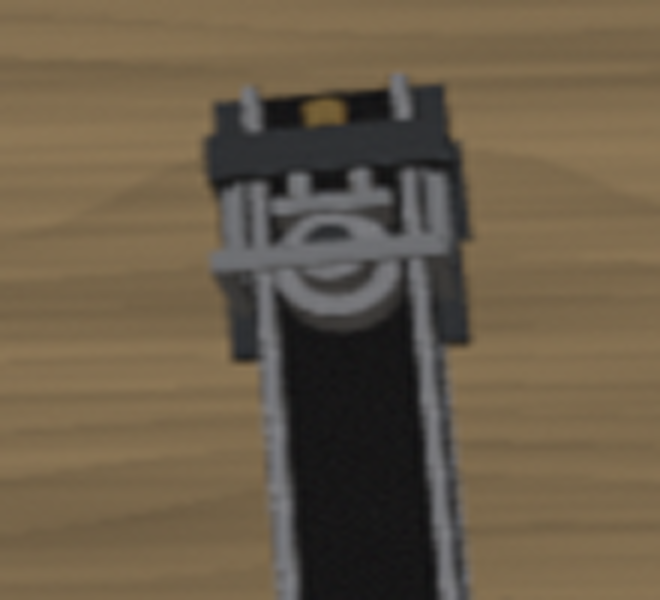

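View pics/s15full.png

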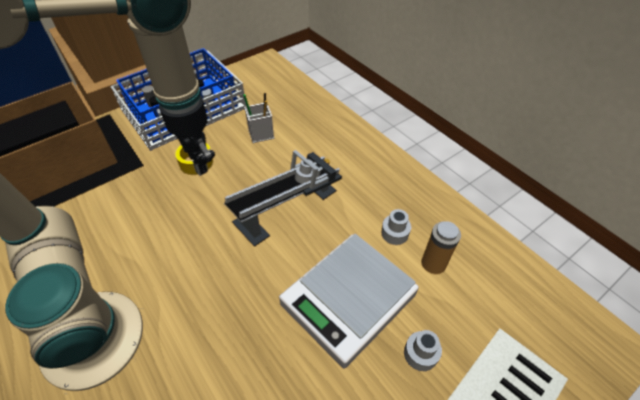

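View pics/s15.png

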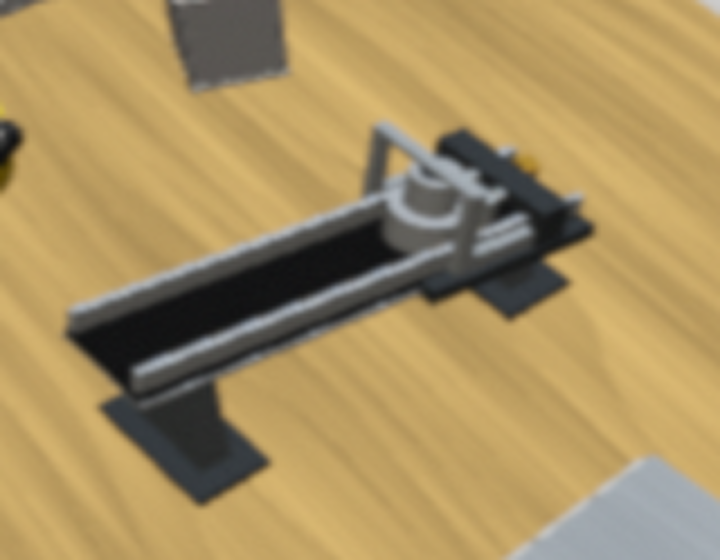

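The top crop shows the fitting standing in the lane under the strap at (335,260), its base front meeting the stop plate at (330,203). In the side view it stands at about (307,172), with the cup at (259,122), the tube at (440,248) and the tape at (194,155) where they were. The hand-in follows.

```bash
python3 - <<'E'
from h import *
im,d=get_image("top")
for n in ("tape","pencup","tube"): print(n,[(np.round(x["position"],1),round(x["score"],2)) for x in spot_point(n,"top")][:1])
print(manip.get_state()["clock"]); print(sign_off())
E
```

```text
tape [(array([160. , 268.5]), 0.7)]
pencup [(array([162.3, 179.3]), 0.77)]
tube [(array([423.2, 137.9]), 0.84)]
24.75
the job is handed in; nothing more can be done
None
```

The fitting now stands in the chute, wide end down and under the strap, resting against the sprung stop. I handed the job in at 24.75 s; the hand-in reported no verdict.

- **What I did:** I picked the smallest of the three look-alike fittings, the one on the scale. I set it down in the lane about 51 mm uphill of the lane's zero point, then pushed it down with the closed fingers and backed off slowly.
- **Pressing the stop:** Contact came where the camera estimate of the stop had put it. The push peaked at about 10 N along the chute, floor drag included, so I put it at roughly 7–8 N on the stop, held for over 0.2 s. The tool moved about 1.5 mm past first contact. The stop's own share of the force and movement was not measured directly.
- **Final position:** In the last top picture the base reaches from about 26 mm to 76 mm downhill of the lane's zero point. I put the stop face at about 76 mm, from where the strap sits. The neck top is 52 mm off the floor, so the fitting is upright.
- **Other items:** The tape, pen cup and tube were within 2 pixels of where they started in the top picture.
- **Check that was blocked:** While pressing, the arm hid the stop from the top camera, so I judged that moment from force, position and the side view.

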